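# Check-weigh a moulded snap hook on the sprung scale hook

### The arm

A 6-joint arm with a two-finger parallel gripper is mounted at the origin on a cart in front of the work surface, level with it; the furniture and walls round the work are solid. World frame = base frame: x ahead of the robot, y to its left, z up, the work surface at z = 0. Lengths are in mm, angles in rad, forces in N, time in s.
With the tool pointing down it reaches from about 350 to 775 mm from the base axis. Payload 7.3 kg.
Tool frame: the origin (TCP) lies midway between the tips of the shut fingers; the grasp point (between the pads) lies 19 mm behind it; x points along the fingers, z is the direction in which the jaws open and shut, and the axes are right-handed (so a half turn about x gives the same grasp; the last joint's range is limited). The gripper opens to 92 mm and grips with 3 to 60 N. Pads are 19 mm wide; open, the fingers measure 130 mm over their backs; the gripper's body (75 mm by 190 mm) begins 47 mm behind the grasp point.
Start: joints at [1.131, 0.342, 1.524, -0, 1.275, -0.146], TCP at [152.021, 502.528, 226.741] pointing down, gripper open.
Joint ranges: [-2.53, 2.53], [-0.77, 2.02], [0.04, 2.7], [-1, 4.14], [0.28, 2.66], [-3.11, 3.11]. Speed limits (rad/s): [2.57, 2.57, 3.14, 3.14, 3.14, 3.14].

### API

Orientations are given as [roll, pitch, yaw] about the fixed x, y, z axes, in that order (R = Rz(yaw) Ry(pitch) Rx(roll)).
In Python, from plant import monitor, optics, close_job gives the robot as it stands.
- The arm moves only by the tool send_rows, never from a script. Its argument "commands" is a list that holds one entry, the list of rows, each a list of 5 numbers: the shift along the tool's x, y, z in m, then the turn about the tool's x in degrees, then the finger opening in m, from 0 to 0.0918. A call has 1 to 10 rows; each row shifts and turns the pose as measured when the row begins, along the tool's axes as they then stand; what a row does not reach is not made up. A row lasts 1/12 s, in which the tool goes at most 41.7 mm and 7.16 degrees, less where a joint would pass 70% of its speed; a pose out of reach is approached as far as the arm can. A call with a gripper value outside its range is refused whole. The fingers move at their own pace and stop on an object; the grip force is fixed at half the most. Time passes only in rows, so rows that do not move let the fingers close. It gives the time, the measured TCP pose, the force and the opening at its end, in the units of the state.
- monitor.get_obs(): the state, without advancing time (a new reading comes with each control period).
- optics.capture(name): name is "scene" or "top" or "wrist"; returns a dict with "color" (480x640x3 uint8, blue, green, red), "camera_matrix" (3x3 intrinsics, pixels), "k1" (the pictures are not rectified: a ray, as slopes to the right and down, at radius r is drawn at 1 + k1 r^2 times it, then the intrinsics apply), "camera_from_world" (4x4, takes a point from world to camera coordinates); the wrist camera has in their place "T_tool_cam" (4x4, takes a point from camera to tool coordinates, whose origin is the TCP and whose axes are the tool frame's). Camera axes: x right, y down, z forward; pixel columns grow to the right and rows downward; lengths in mm; the calibration is good to about 2 mm. A picture is of the moment at which its call begins: read the wrist's pose just before it. There is no depth.
- close_job(): hands the job in, once; it reports no verdict.
The state is a dict: "time": time; "joint_positions": joint angles; "dq": joint speeds; "tau": joint torques, N m; "tool_pos": TCP position; "tcp_rot": TCP orientation; "contact_force": force on the tool from outside, world axes, zero at the start; "moment": the same for the moment, N m; "grip_width": finger opening in mm.
Only numpy, scipy, OpenCV 4.12 (cv2) and the standard library are available. Lean on these libraries where they do the work, as an engineer would, in place of code of your own. Each camera call takes 0.05 s, during which the arm holds its last target.

### The job

Slide the snap hook blank that hangs nearest the scale along the rail and off its end, so that it hangs on the sprung scale hook alone. Let go, wait until hook and blank hang still, and only then press the hold button on top of the scale. Leave the other blank hanging where it is on the rail.

Things in the scene. Friction and masses are not known exactly. Their poses are not given: they have to be found in the camera images.
- weigh_stand: Fixed check-weighing stand, yawed up to 0.3 rad: grey base 90 x 410 x 14 mm carrying in one line along its own y, from +y to -y: post (y 225 mm), steel rail, sprung scale hook, grey scale column. Origin on the bench under this line (x = 0: middle plane of rail, hook, button); z up. Thin graduated plate beside the column at x -28 to -24, y -95 to -61 mm, top 208 mm above the bench.
- rail_end (a point): Top of the rail's free end, at stand y = 15 mm, 200 mm above the bench. The rail is a level 10 mm round bar; blanks slide along it towards stand -y.
- hook_seat (a point): Top of the middle of the scale hook's seat; moves with the hook; stand y = -20 mm, 189 mm above the bench unloaded. The hook is a 10 mm round bar in line with the rail: rounded tip at y = 10 mm, 5 mm past the rail's end and 2 mm lower; then it falls 9 mm to the level seat (y -9 to -31 mm), rises 13 mm and runs into the column, its top there 2 mm above the rail's.
- scale_hook (a joint): How far the scale hook has dipped, m: 0 unloaded, up to 0.030. Soft spring, about 30 N/m: one blank makes it dip some 8 to 20 mm, and it may bounce and the blank swing for a second or two.
- lead_blank: Plastic snap hook blank nearest the scale: flat closed link 51 x 110 x 11 mm, 30 to 55 g, opening 25 x 78 mm, hung upright on the rail, 45 to 105 mm before its end. Own y up, x along stand x, z along stand -y. Origin mid upstream face; it reaches 52 mm up, 53 down, 10 downstream. Long sides: x -24 to -11 (y -51 to 51), x 14 to 25 mm (y -38 to 38): push both, some 35 mm below the rail's top.
- eye_top (a point): Middle of the upper inner edge of the lead blank's opening, at half thickness (5 mm from either face): the place that rests on the rail or hook. The end bar above it is 14 mm high.
- rear_blank: The other, slightly smaller blank (49 x 100 x 11 mm), hung in the same way farther up the rail, near the post. Origin in the middle of its upstream face; it reaches 10 mm downstream. It stays there.
- hold_button_top (a point): Top of the round black push button (28 mm diameter) on top of the scale column (64 x 60 mm, centred at stand y = -120 mm, top 210 mm above the bench); pressed straight down.
- hold_button (a joint): Travel of the hold button, m: 0 out, 0.006 fully pressed (about 5 N); it springs back.

How it is judged:
By the outcome, as a careful person would: the job done as asked, in the order asked, and still so for the second after the job is handed in, with the robot touching nothing.
It also fails if it takes over 51 s, if anything falls off the work surface, if the arm or the gripper's body presses on something with over 40 N, if the wrist force passes 120 N, or if a joint passes its speed limit or range.

## Working session

There is one attempt and no reset: what is moved stays moved. The work goes in short steps, Python scripts to look and compute and a tool call to move; the robot and the scene stay as the last step left them, time stands still between calls to the robot, and variables do not carry over. Pictures are saved under pics/ and viewed, and the job is handed in when it is done.

Besides the shell and the picture viewer there is one more tool, called after "Emit:" as name(argument=value, ...), one argument or row to a line, values as JSON. send_rows: Moves the arm, as the interface text tells. Its arguments: {"type":"object","properties":{"commands":{"type":"array","items":{"type":"array","items":{"type":"array","items":{"type":"number"}}}}},"required":["commands"]}

```bash
mkdir -p pics; ls
cat > h.py <<'E'
import numpy as np, cv2, json
from plant import monitor, optics
def snap(n,f):
    o=monitor.get_obs(); c=optics.capture(n); cv2.imwrite(f'pics/{f}.png',c['color'])
    d={k:(np.array(v).tolist()) for k,v in c.items() if k!='color'}
    d['obs']={k:np.array(v).tolist() for k,v in o.items()}
    json.dump(d,open(f'pics/{f}.json','w')); return c,o
E
python3 - <<'E'
from h import *
for n in ['scene','top','wrist']:
    c,o=snap(n,n+'0')
    print({k:np.round(v,4).tolist() for k,v in c.items() if k!='color'})
print(o)
E
```

```text
pics
{'camera_matrix': [[564.3083, 0.0, 322.2729], [0.0, 564.3083, 232.8945], [0.0, 0.0, 1.0]], 'k1': -0.0586, 'camera_from_world': [[0.5711, -0.8207, 0.016, -246.7443], [-0.5116, -0.3711, -0.7749, 414.3394], [0.6419, 0.4344, -0.6318, 641.5553], [0.0, 0.0, 0.0, 1.0]]}
{'camera_matrix': [[617.0517, 0.0, 322.5436], [0.0, 617.0517, 239.5292], [0.0, 0.0, 1.0]], 'k1': -0.0696, 'camera_from_world': [[0.0092, -0.9999, -0.0097, 41.3377], [-0.9809, -0.0071, -0.1942, 543.4663], [0.1942, 0.0113, -0.9809, 1019.6218], [0.0, 0.0, 0.0, 1.0]]}
{'camera_matrix': [[333.6367, 0.0, 323.9308], [0.0, 333.6367, 239.453], [0.0, 0.0, 1.0]], 'k1': -0.0342, 'T_tool_cam': [[0.0001, -0.3023, 0.9532, -158.0055], [0.0006, -0.9532, -0.3023, 82.9142], [1.0, 0.0006, 0.0001, -0.1079], [0.0, 0.0, 0.0, 1.0]]}
{'time': 0.1, 'joint_positions': array([ 1.13102119e+00,  3.42655634e-01,  1.52489316e+00, -5.37148956e-05,
        1.27540342e+00, -1.45942932e-01]), 'dq': array([-0.00116775, -0.00207953, -0.00114563,  0.00168743,  0.00135702,
        0.00120359]), 'tau': array([ 5.92791930e-04, -4.32004058e+01, -2.44694352e+01,  7.18832575e-02,
        5.25955518e-02, -6.79345749e-05]), 'tool_pos': array([151.86537161, 502.18595395, 226.12300699]), 'tcp_rot': array([ 3.03341398,  1.5694358 , -1.97279153]), 'contact_force': array([-0.02863882,  1.22617271, -0.12807131]), 'moment': array([ 0.01669329, -0.02669712, -0.04089169]), 'grip_width': 92.25887824517643}
```

View pics/scene0.png

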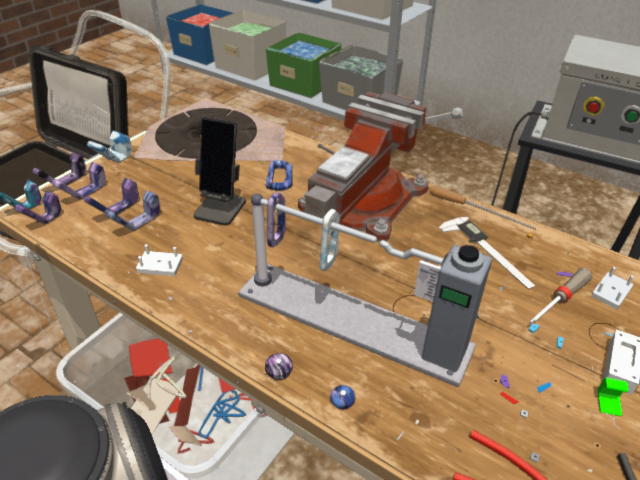

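View pics/top0.png

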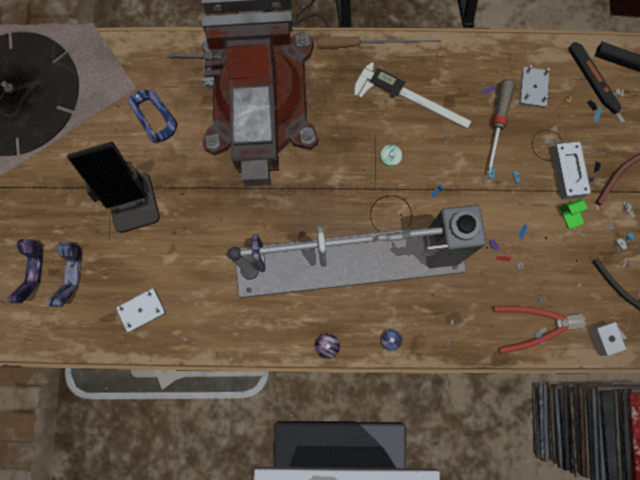

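View pics/wrist0.png

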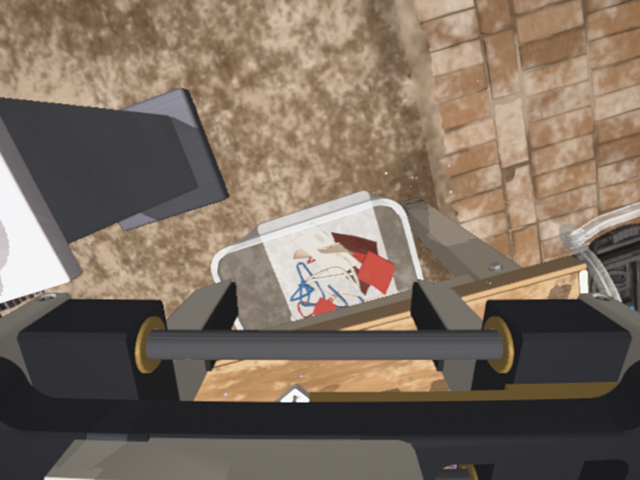

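The scene camera shows the post at left (258,200), the lead blank (white-green) at about (329,240), the rail end near (383,243), and the button at (468,254). The top camera shows the button at (463,224), the lead blank at (321,246) and the rear blank at (258,253). Next I'll enlarge both.

Run:
```python
import cv2
a=cv2.imread('pics/top0.png')[200:300,220:500]; cv2.imwrite('pics/topc.png',cv2.resize(a,None,fx=2.85,fy=2.85,interpolation=cv2.INTER_CUBIC))
a=cv2.imread('pics/scene0.png')[180:330,240:500]; cv2.imwrite('pics/scenec.png',cv2.resize(a,None,fx=3,fy=3,interpolation=cv2.INTER_CUBIC))
```

```text
(no output)
```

View pics/topc.png

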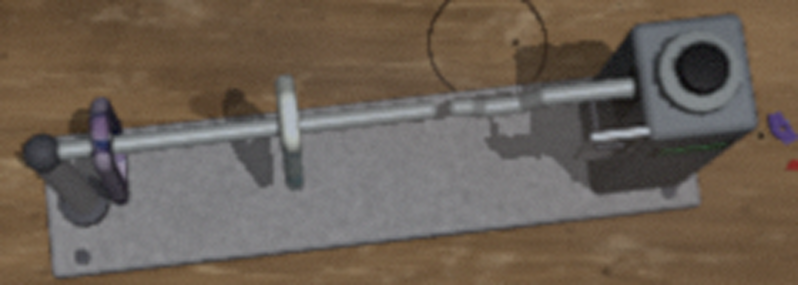

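View pics/scenec.png

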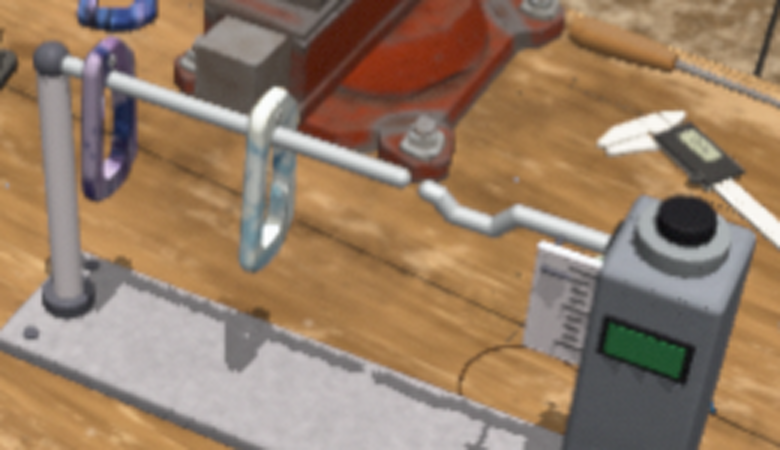

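```bash
cat >> h.py <<'E'
def proj(d,P):
    P=np.atleast_2d(P).astype(float); T=np.array(d['camera_from_world']); K=np.array(d['camera_matrix'])
    q=P@T[:3,:3].T+T[:3,3]; s=q[:,:2]/q[:,2:]; s=s*(1+d['k1']*(s**2).sum(1,keepdims=True))
    return s*[K[0,0],K[1,1]]+K[:2,2]
def ray(d,uv):
    T=np.array(d['camera_from_world']); K=np.array(d['camera_matrix'])
    s=(np.array(uv,float)-K[:2,2])/[K[0,0],K[1,1]]; u=s.copy()
    for _ in range(20): u=s/(1+d['k1']*(u@u))
    R=T[:3,:3]; return -R.T@T[:3,3], R.T@np.r_[u,1]
def onz(d,uv,z):
    c,r=ray(d,uv); return c+r*(z-c[2])/r[2]
def st2w(p,P):
    P=np.atleast_2d(P).astype(float); c,s=np.cos(p[2]),np.sin(p[2])
    return np.c_[p[0]+c*P[:,0]-s*P[:,1],p[1]+s*P[:,0]+c*P[:,1],P[:,2]]
def w2st(p,P):
    P=np.atleast_2d(P).astype(float); c,s=np.cos(p[2]),np.sin(p[2]); x=P[:,0]-p[0];y=P[:,1]-p[1]
    return np.c_[c*x+s*y,-s*x+c*y,P[:,2]]
def load(f): return json.load(open(f'pics/{f}.json'))
E
cat > fit.py <<'E'
from h import *
from scipy.optimize import least_squares
t=load('top0'); s=load('scene0')
T=lambda x,y:(x/2.85+220-.3,y/2.85+200-.3); S=lambda x,y:(x/3+240-.3,y/3+180-.3)
obs=[(t,T(636,25),(32,-90,210)),(t,T(742,14),(32,-150,210)),(t,T(756,127),(-32,-150,210)),(t,T(653,138),(-32,-90,210)),
(t,T(437,110),(0,15,195)),(s,S(410,178),(0,15,195)),
(s,S(640,198),(32,-90,210)),(s,S(755,234),(32,-150,210)),(s,S(610,267),(-32,-90,210)),
(t,T(702,66),(0,-120,0)),(s,S(687,214),(0,-120,0))]
def f(p):
    r=[]
    for d,uv,P in obs:
        P=np.array(P,float)
        if P[2]==0:P[2]=p[3]
        r.append(proj(d,st2w(p,P))[0]-uv)
    return np.array(r).ravel()
r=least_squares(f,[450,0,0,220],x_scale=[10,10,.1,10],loss='soft_l1'); p=r.x
print(p,np.round(f(p).reshape(-1,2),1))
json.dump(p.tolist(),open('stand.json','w'))
# lead blank candidates
for n,uv in [('top',T(288,120)),('upper end',T(285,78)),('lower',T(292,185)),('rear',T(103,135))]:
    print(n,[w2st(p,onz(t,uv,z))[0].round(1) for z in (214,160)])
for n,uv in [('lead left edge at rail',S(248,125)),('lead right',S(297,138)),('rear',S(110,75))]:
    c,rr=ray(s,uv); 
    print(n,[w2st(p,onz(s,uv,z))[0].round(1) for z in (205,195)])
print(w2st(p,onz(s,S(50,60),216)),w2st(p,onz(t,T(40,153),216)))
for P in [(0,15,200),(0,-20,189),(0,-120,p[3])]: print(st2w(p,P).round(1), proj(t,st2w(p,P)).round(1),proj(s,st2w(p,P)).round(1))
E
python3 fit.py
```

```text
[ 5.20200428e+02 -4.81220657e+01  1.13829856e-01  2.30354526e+02] [[-1.2 -0.9]
 [ 1.  -1.1]
 [ 2.8  0.9]
 [-1.   1.3]
 [ 0.9 -0.6]
 [-0.3  0.8]
 [-0.7 -3.3]
 [ 1.7 -1.9]
 [-5.5  0. ]
 [ 1.6  0.4]
 [-0.3  0.1]]
top [array([ -1.5,  95.5, 214. ]), array([  9. ,  95.1, 160. ])]
upper end [array([ 20.8,  94.7, 214. ]), array([ 32.6,  94.2, 160. ])]
lower [array([-35.5,  97. , 214. ]), array([-27. ,  96.6, 160. ])]
rear [array([  0.8, 191.4, 214. ]), array([ 11.5, 196.8, 160. ])]
lead left edge at rail [array([-11.4,  99.5, 205. ]), array([-1.000e-01,  1.054e+02,  1.950e+02])]
lead right [array([ -8.6,  73.2, 205. ]), array([  2.7,  78.6, 195. ])]
rear [array([ -9.6, 182.4, 205. ]), array([  1.8, 189.9, 195. ])]
[[-26.23575523 208.01809248 216.        ]] [[ -5.49452146 224.34440238 216.        ]]
[[518.5 -33.2 200. ]] [[374.2 237. ]] [[376.3 237.2]]
[[522.5 -68.  189. ]] [[396.6 236.1]] [[397.5 250.5]]
[[ 533.8 -167.3  230.4]] [[467.6 223.2]] [[468.4 251.1]]
```

```bash
cat > fit2.py <<'E'
from h import *
from scipy.optimize import least_squares
t=load('top0'); s=load('scene0')
T=lambda x,y:(x/2.85+220-.3,y/2.85+200-.3); S=lambda x,y:(x/3+240-.3,y/3+180-.3)
# free y: rail axis points
rail=[(t,T(70,149)),(t,T(200,136)),(t,T(380,117)),(s,S(75,66)),(s,S(200,105)),(s,S(350,156))]
obs=[(t,T(437,110),(0,15,195)),(s,S(410,178),(0,15,195)),(t,T(702,66),(0,-120,0)),(s,S(687,214),(0,-120,0)),(t,T(696,76),(0,-120,210)),]
base=[(t,T(53,276),0),(t,T(699,205),1)]
def f(p):
    r=[]
    for d,uv,P in obs:
        P=np.array(P,float)
        if P[2]==0:P[2]=p[3]
        r.append(proj(d,st2w(p,P))[0]-uv)
    for (d,uv),y in zip(rail,p[4:10]): r.append(proj(d,st2w(p,(0,y,195)))[0]-uv)
    for d,uv,i in base: r.append(.5*(proj(d,st2w(p,(-45,p[10]-410*i,14)))[0]-uv))
    return np.array(r).ravel()
r=least_squares(f,[520,-48,.11,230,200,150,50,200,150,50,255],x_scale=[10,10,.1]+[10]*8); p=r.x
print(p.round(3),np.round(f(p).reshape(-1,2),1))
json.dump(p.tolist(),open('stand.json','w'))
for n,uv in [('top',T(288,120)),('upper end',T(285,78)),('lower',T(292,185)),('rear',T(103,135))]:
    print(n,[w2st(p,onz(t,uv,z))[0].round(1) for z in (214,160)])
print('post',w2st(p,onz(s,S(50,60),216)),w2st(p,onz(t,T(40,153),216)))
for P in [(0,15,200),(0,-20,189),(0,-120,p[3])]: print(st2w(p,P).round(1), proj(t,st2w(p,P)).round(1),proj(s,st2w(p,P)).round(1))
# overlays
for d,n in ((t,'top0'),(s,'scene0')):
    im=cv2.imread(f'pics/{n}.png')
    im=cv2.resize(im,None,fx=3,fy=3,interpolation=cv2.INTER_CUBIC)
    def L(A,B,c):
        a,b=proj(d,st2w(p,np.array([A,B])));cv2.line(im,tuple(int(v) for v in (a*3+1)),tuple(int(v) for v in b*3+1),c,1)
    L((0,15,200),(0,220,200),(0,0,255));L((0,10,198),(0,10,188),(0,255,0))
    for q in (210,0):
        c=[(32,-90,q),(32,-150,q),(-32,-150,q),(-32,-90,q)]
        for i in range(4):L(c[i],c[(i+1)%4],(0,255,255))
    for y in (80,85,90,95,100,105): L((-24,y,214),(25,y,214),(255,0,0)); 
    im=im[600:900,660:1500] if n=='top0' else im[540:990,720:1500]
    cv2.imwrite(f'pics/ov_{n}.png',im[:,:800])
E
python3 fit2.py
```

```text
[ 5.20325e+02 -4.72910e+01  1.18000e-01  2.29530e+02  2.10460e+02
  1.41554e+02  4.60470e+01  2.09587e+02  1.33446e+02  4.72410e+01
  2.50881e+02] [[ 0.4 -0.7]
 [-0.8  0.6]
 [ 0.8  0.1]
 [-0.8  0. ]
 [ 0.1 -0.6]
 [-0.  -0.2]
 [-0.1 -0.6]
 [-0.1 -0.9]
 [-0.   0.1]
 [-0.4  1.2]
 [-0.4  1.2]
 [-0.4  0.1]
 [ 0.4 -0. ]]
top [array([ -1.3,  94.7, 214. ]), array([  9.2,  94.2, 160. ])]
upper end [array([ 21. ,  93.8, 214. ]), array([ 32.8,  93.3, 160. ])]
lower [array([-35.3,  96.3, 214. ]), array([-26.8,  95.9, 160. ])]
rear [array([  1.5, 190.6, 214. ]), array([ 12.1, 195.9, 160. ])]
post [[-25.53417904 207.32222946 216.        ]] [[ -4.72070641 223.55634571 216.        ]]
[[518.6 -32.4 200. ]] [[373.7 237. ]] [[375.8 237. ]]
[[522.7 -67.2 189. ]] [[396.  235.9]] [[397.  250.2]]
[[ 534.5 -166.5  229.5]] [[466.9 222.9]] [[467.9 251. ]]
```

View pics/ov_top0.png

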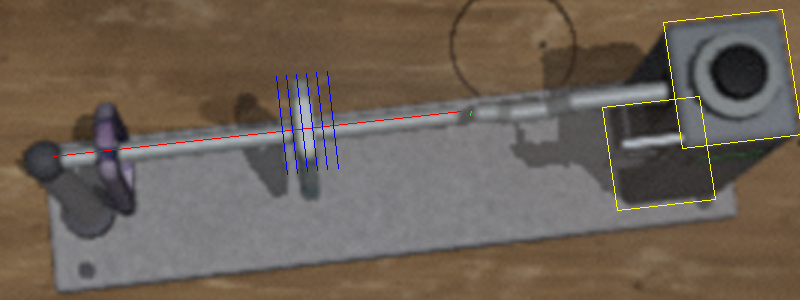

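View pics/ov_scene0.png

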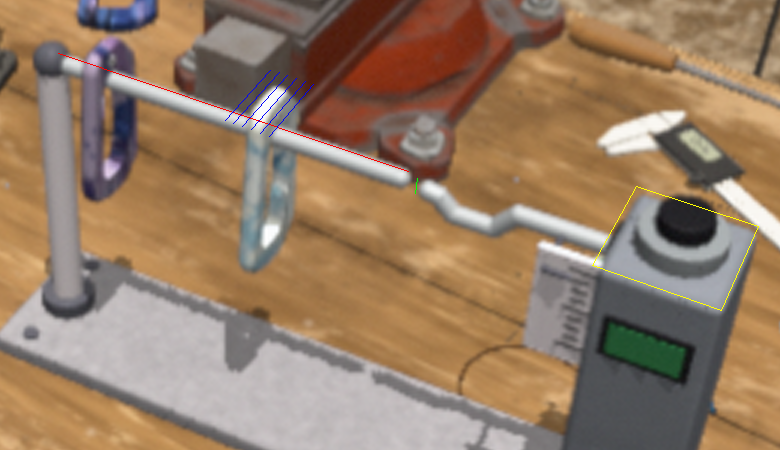

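The overlay fits to about 2–3 mm. The lead blank sits at stand y ≈ 94 and the rear one at ≈ 191. Button top height is ≈ 229. I'll write a helper that gives tool-frame shifts.

```bash
cat >> h.py <<'E'
from scipy.spatial.transform import Rotation as Ro
def status(tgt=None):
    p=json.load(open('stand.json')); o=monitor.get_obs()
    R=Ro.from_euler('xyz',o['tcp_rot']).as_matrix()
    zs=R.T@np.array([np.cos(p[2]),np.sin(p[2]),0]) # stand x in tool
    a=np.degrees(np.arctan2(-zs[1],zs[2])); a=(a+90)%180-90
    print('t',round(o['time'],2),'stand pos',w2st(p,o['tool_pos']).round(1),'world',o['tool_pos'].round(1),'F',o['contact_force'].round(1),'grip',round(o['grip_width'],1),'j',o['joint_positions'].round(2))
    print('turn about x to align z with stand x: %.2f'%a)
    print('R',R.round(3).tolist())
    if tgt is not None:
        d=R.T@(st2w(p,tgt)[0]-o['tool_pos']); print('shift mm',d.round(1))
E
python3 -c "
from h import *
status((1,143,262))"
```

```text
t 0.15 stand pos [[-301.   589.2  226.2]] world [151.9 502.2 226.2] F [ 0.5  0.4 -0.6] grip 91.9 j [ 1.13  0.34  1.52 -0.    1.28 -0.15]
turn about x to align z with stand x: 66.39
R [[-0.0, -0.957, 0.29], [-0.001, 0.29, 0.957], [-1.0, 0.0, -0.001]]
shift mm [ -35.5 -455.4 -287.9]
```

Emit:
send_rows(
  commands=[
    [[-0.006,0,0,6.64,0.026],[-0.006,0,0,6.64,0.026],[-0.006,0,0,6.64,0.026],[-0.006,0,0,6.64,0.026],[-0.006,0,0,6.64,0.026],[-0.006,0,0,6.64,0.026],[0,0,0,6.64,0.026],[0,0,0,6.64,0.026],[0,0,0,6.64,0.026],[0,0,0,6.64,0.026]],
  ],
)

```text
time: 0.98
tool_pos: [151.1, 500.5, 260.6]
tcp_rot: [-2.076, 1.561, -2.01]
contact_force: [-0.5, 0.3, -0.6]
grip_width: 29.9
```

```bash
python3 -c "
from h import *
status((1,143,262))"
```

```text
t 0.98 stand pos [[-302.1  587.5  260.6]] world [151.1 500.5 260.6] F [-0.5  0.3 -0.6] grip 29.9 j [ 1.13  0.32  1.46 -0.    1.37  1.07]
turn about x to align z with stand x: -3.01
R [[-0.004, -0.066, 0.998], [-0.009, 0.998, 0.066], [-1.0, -0.008, -0.005]]
shift mm [   0.6 -428.   326. ]
```

Emit:
send_rows(
  commands=[
    [[0,-0.026,0.02,-0.3,0.026],[0,-0.026,0.02,-0.3,0.026],[0,-0.026,0.02,-0.3,0.026],[0,-0.026,0.02,-0.3,0.026],[0,-0.026,0.02,-0.3,0.026],[0,-0.026,0.02,-0.3,0.026],[0,-0.026,0.02,-0.3,0.026],[0,-0.026,0.02,-0.3,0.026],[0,-0.026,0.02,-0.3,0.026],[0,-0.026,0.02,-0.3,0.026]],
  ],
)

```text
time: 1.82
tool_pos: [375.1, 250.9, 258.7]
tcp_rot: [-2.379, 1.558, -2.257]
contact_force: [0.2, 0.9, 1.4]
grip_width: 26.0
```

```bash
python3 -c "
from h import *
status((1,143,262))"
```

```text
t 1.82 stand pos [[-109.   313.2  258.7]] world [375.1 250.9 258.7] F [0.2 0.9 1.4] grip 26.0 j [ 0.42  0.19  1.65 -0.01  1.32  0.3 ]
turn about x to align z with stand x: 0.22
R [[-0.008, -0.122, 0.993], [-0.01, 0.993, 0.122], [-1.0, -0.009, -0.009]]
shift mm [  -2.8 -170.7  109.4]
```

Emit:
send_rows(
  commands=[
    [[0,-0.022,0.015,0,0.026],[0,-0.022,0.015,0,0.026],[0,-0.022,0.015,0,0.026],[0,-0.022,0.015,0,0.026],[0,-0.022,0.014,0,0.026],[0,-0.022,0.014,0,0.026],[0,-0.02,0.012,0,0.026],[0,-0.013,0.006,0,0.026],[0,0,0,0,0.026],[0,0,0,0,0.026]],
  ],
)

```text
time: 2.65
tool_pos: [508.0, 84.9, 256.1]
tcp_rot: [-2.514, 1.553, -2.401]
contact_force: [-0.4, 0.3, 1.1]
grip_width: 25.7
```

```bash
python3 -c "
from h import *
status((1,143,250))
for n in ('scene','top','wrist'): snap(n,n+'1')
a=cv2.imread('pics/top1.png')[170:300,200:480]; cv2.imwrite('pics/topc1.png',cv2.resize(a,None,fx=2.85,fy=2.85,interpolation=cv2.INTER_CUBIC))
"
```

```text
t 2.65 stand pos [[  3.4 132.7 256.1]] world [508.   84.9 256.1] F [-0.4  0.3  1.1] grip 25.7 j [ 0.02  0.31  1.49 -0.01  1.36 -0.09]
turn about x to align z with stand x: -0.28
R [[-0.013, -0.113, 0.994], [-0.012, 0.994, 0.113], [-1.0, -0.01, -0.014]]
shift mm [ 6.1 10.3 -2.4]
```

View pics/wrist1.png

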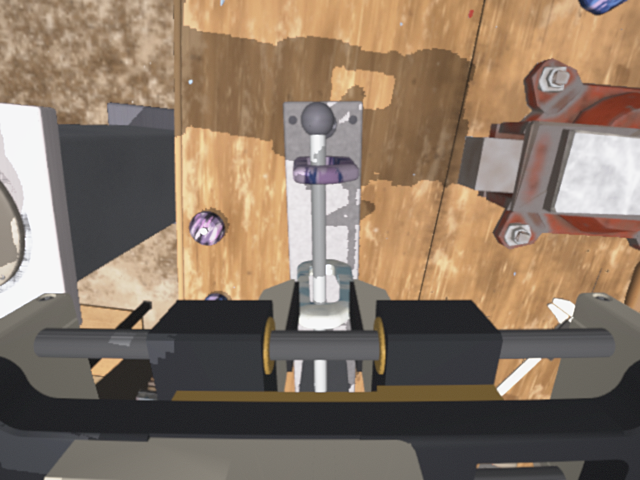

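View pics/scene1.png

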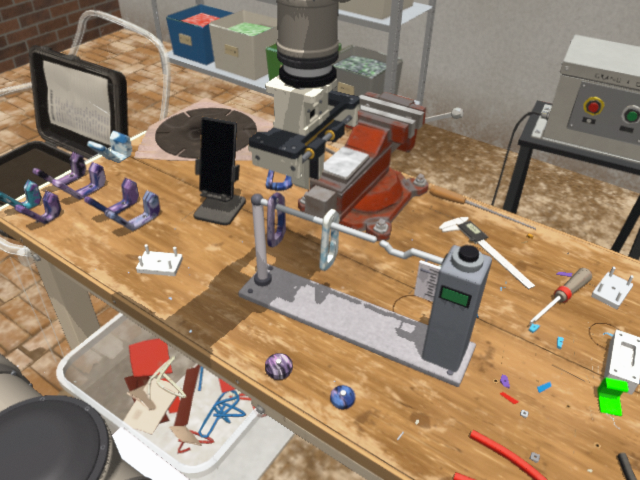

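Emit:
send_rows(
  commands=[
    [[0,0.006,-0.002,0,0.026],[0,0.005,-0.001,-0.2,0.026],[0,0,0,0,0.026],[0.01,0,0,0,0.026],[0.015,0,0,0,0.026],[0.015,0,0,0,0.026],[0,0,0,0,0.026]],
  ],
)

```text
time: 3.38
tool_pos: [500.3, 101.9, 215.1]
tcp_rot: [-2.399, 1.557, -2.273]
contact_force: [-0.1, 0.7, -0.1]
grip_width: 26.4
```

```bash
python3 -c "
from h import *
status((1,143,158))"
```

```text
t 3.38 stand pos [[ -2.2 150.5 215.1]] world [500.3 101.9 215.1] F [-0.1  0.7 -0.1] grip 26.4 j [ 0.06  0.33  1.57 -0.01  1.25 -0.07]
turn about x to align z with stand x: 0.47
R [[-0.009, -0.126, 0.992], [-0.011, 0.992, 0.126], [-1.0, -0.01, -0.01]]
shift mm [57.1 -7.   3.8]
```

Emit:
send_rows(
  commands=[
    [[0,-0.003,0.0015,0,0.026],[0,-0.002,0.001,0,0.026],[0,0,0,0,0.026],[0.008,0,0,0,0.026],[0.008,0,0,0,0.026],[0,0,0,0,0.026]],
  ],
)

```text
time: 3.88
tool_pos: [504.3, 96.8, 199.2]
tcp_rot: [-2.24, 1.558, -2.113]
contact_force: [-0.9, -0.3, 0.2]
grip_width: 25.9
```

```bash
python3 -c "
from h import *
status((1,143,158))
snap('wrist','wrist2');snap('scene','scene2')"
```

```text
t 3.88 stand pos [[  1.1 145.  199.2]] world [504.3  96.8 199.2] F [-0.9 -0.3  0.2] grip 25.9 j [ 0.05  0.35  1.59 -0.01  1.21 -0.08]
turn about x to align z with stand x: 0.51
R [[-0.006, -0.127, 0.992], [-0.011, 0.992, 0.127], [-1.0, -0.01, -0.008]]
shift mm [41.2 -1.6  0.2]
```

View pics/wrist2.png

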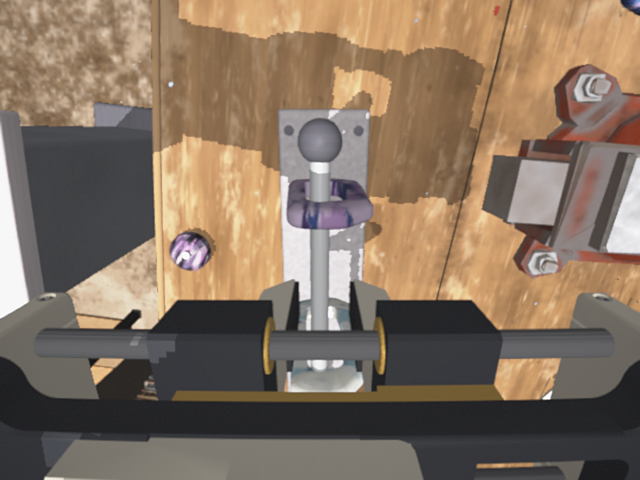

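Emit:
send_rows(
  commands=[
    [[0.006,0,-0.001,0,0.026],[0.008,0,0,0,0.026],[0.008,0,0,0,0.026],[0.007,0,0,0,0.026],[0.003,0,0,0,0.026],[0,0,0,0,0.026]],
  ],
)

```text
time: 4.48
tool_pos: [503.4, 96.5, 164.9]
tcp_rot: [-2.148, 1.559, -2.021]
contact_force: [0.2, -0.2, 0.3]
grip_width: 26.0
```

```bash
python3 -c "
from h import *
status((0,143,158))
snap('scene','scene2');snap('top','top2')
a=cv2.imread('pics/scene2.png')[130:330,240:500]; cv2.imwrite('pics/scenec2.png',cv2.resize(a,None,fx=3,fy=3,interpolation=cv2.INTER_CUBIC))"
```

```text
t 4.48 stand pos [[1.000e-01 1.448e+02 1.649e+02]] world [503.4  96.5 164.9] F [ 0.2 -0.2  0.3] grip 26.0 j [ 0.05  0.38  1.65 -0.01  1.12 -0.08]
turn about x to align z with stand x: 0.52
R [[-0.005, -0.127, 0.992], [-0.011, 0.992, 0.127], [-1.0, -0.01, -0.006]]
shift mm [ 6.9 -1.7 -0.1]
```

View pics/scenec2.png

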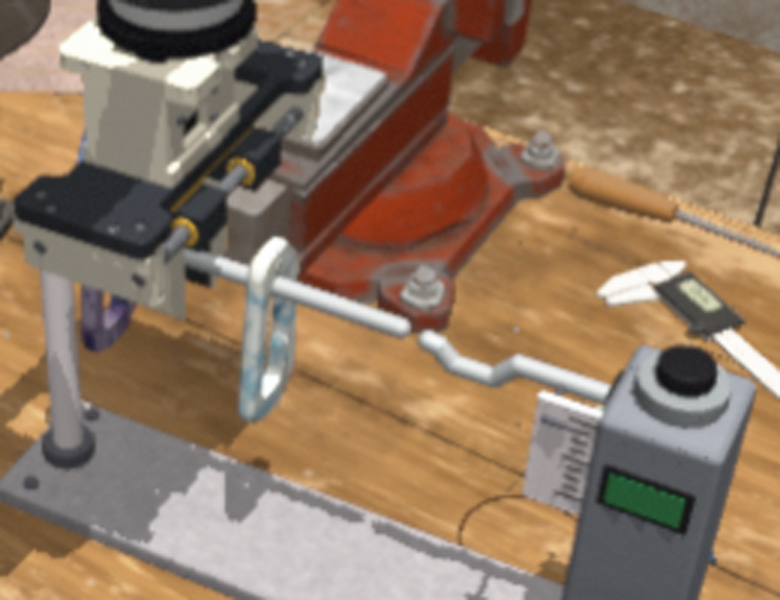

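Emit:
send_rows(
  commands=[
    [[0.005,-0.003,0,0.3,0.026],[0,-0.006,0,0.2,0.026],[0,-0.006,0,0,0.026],[0,-0.006,0,0,0.026],[0,-0.004,0,0,0.026],[0,-0.003,0,0,0.026],[0,0,0,0,0.026]],
  ],
)

```text
time: 5.17
tool_pos: [508.5, 65.1, 161.9]
tcp_rot: [-1.773, 1.56, -1.656]
contact_force: [-0.2, 0.1, 0.6]
grip_width: 25.6
```

```bash
python3 -c "
from h import *
status((0,15,160))"
```

```text
t 5.17 stand pos [[  1.6 113.  161.9]] world [508.5  65.1 161.9] F [-0.2  0.1  0.6] grip 25.6 j [-0.02  0.38  1.65 -0.01  1.1  -0.13]
turn about x to align z with stand x: -0.06
R [[-0.001, -0.117, 0.993], [-0.011, 0.993, 0.117], [-1.0, -0.011, -0.002]]
shift mm [  2.9 -98.   -1.4]
```

Emit:
send_rows(
  commands=[
    [[0,-0.002,-0.001,0,0.026],[0,-0.003,0,0,0.026],[0,-0.004,0,0,0.026],[0,-0.004,0,0,0.026],[0,-0.004,0,0,0.026],[0,-0.004,0,0,0.026],[0,-0.004,0,0,0.026],[0,-0.004,0,0,0.026],[0,-0.003,0,0,0.026],[0,-0.002,0,0,0.026]],
  ],
)

```text
time: 6.0
tool_pos: [511.7, 28.0, 162.4]
tcp_rot: [-1.764, 1.56, -1.647]
contact_force: [-1.1, 0.3, 0.5]
grip_width: 26.1
```

```bash
python3 -c "
from h import *
status((0,40,160))
snap('scene','scene3')
a=cv2.imread('pics/scene3.png')[130:330,240:500]; cv2.imwrite('pics/scenec3.png',cv2.resize(a,None,fx=3,fy=3,interpolation=cv2.INTER_CUBIC))"
```

```text
t 6.0 stand pos [[  0.3  75.7 162.4]] world [511.7  28.  162.4] F [-1.1  0.3  0.5] grip 26.1 j [-0.09  0.38  1.65 -0.01  1.1  -0.2 ]
turn about x to align z with stand x: -0.05
R [[-0.001, -0.117, 0.993], [-0.01, 0.993, 0.117], [-1.0, -0.01, -0.002]]
shift mm [  2.8 -35.7  -0.3]
```

View pics/scenec3.png

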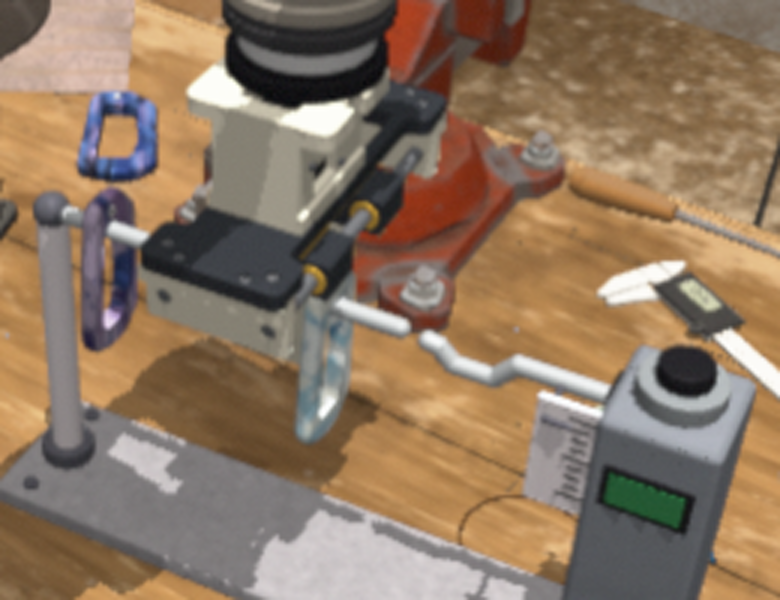

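Emit:
send_rows(
  commands=[
    [[0,-0.002,0,0,0.026],[0,-0.003,0,0,0.026],[0,-0.004,0,0,0.026],[0,-0.004,0,0,0.026],[0,-0.004,0,0,0.026],[0,-0.004,0,0,0.026],[0,-0.004,0,0,0.026],[0,-0.004,0,0,0.026],[0,-0.003,0,0,0.026],[0,-0.002,0,0,0.026]],
  ],
)

```text
time: 6.88
tool_pos: [516.1, -9.4, 162.8]
tcp_rot: [-1.761, 1.56, -1.643]
contact_force: [0.0, 0.1, -0.3]
grip_width: 26.0
```

```bash
python3 -c "
from h import *
status((0,-5,160))
snap('scene','scene4')
a=cv2.imread('pics/scene4.png')[130:330,240:500]; cv2.imwrite('pics/scenec4.png',cv2.resize(a,None,fx=3,fy=3,interpolation=cv2.INTER_CUBIC))"
```

```text
t 6.88 stand pos [[  0.3  38.1 162.8]] world [516.1  -9.4 162.8] F [ 0.   0.1 -0.3] grip 26.0 j [-0.16  0.39  1.64 -0.01  1.11 -0.27]
turn about x to align z with stand x: -0.04
R [[-0.001, -0.117, 0.993], [-0.011, 0.993, 0.117], [-1.0, -0.01, -0.002]]
shift mm [  3.2 -43.1  -0.3]
```

View pics/scenec4.png

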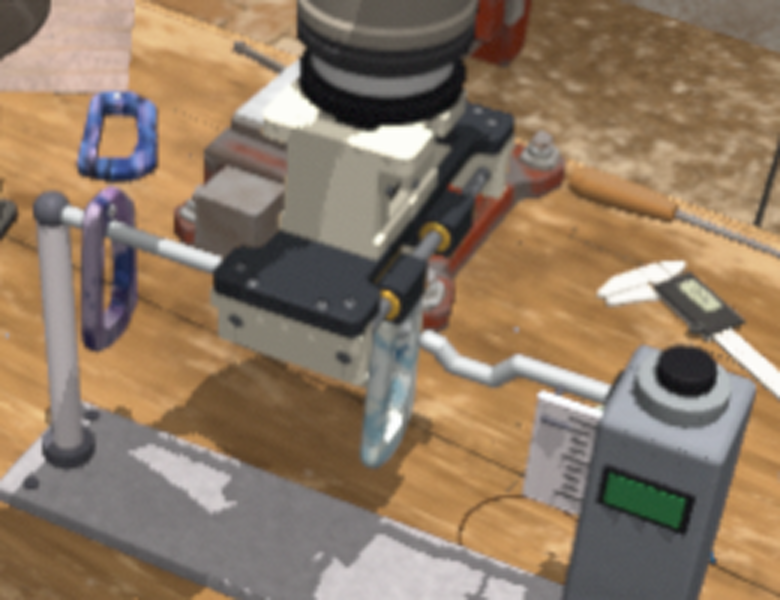

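Emit:
send_rows(
  commands=[
    [[0,-0.002,0,0,0.026],[0,-0.003,0,0,0.026],[0,-0.004,0,0,0.026],[0,-0.004,0,0,0.026],[0.001,-0.004,0,0,0.026],[0.001,-0.004,0,0,0.026],[0.001,-0.004,0,0,0.026],[0.001,-0.002,0,0,0.026]],
  ],
)

```text
time: 7.6
tool_pos: [519.8, -39.0, 159.0]
tcp_rot: [-1.708, 1.56, -1.59]
contact_force: [-0.8, 0.4, -0.2]
grip_width: 26.2
```

```bash
python3 -c "
from h import *
status((0,-5,160))
snap('scene','scene5')
a=cv2.imread('pics/scene5.png')[130:330,240:500]; cv2.imwrite('pics/scenec5.png',cv2.resize(a,None,fx=3,fy=3,interpolation=cv2.INTER_CUBIC))"
```

```text
t 7.6 stand pos [[  0.4   8.3 159. ]] world [519.8 -39.  159. ] F [-0.8  0.4 -0.2] grip 26.2 j [-0.22  0.4   1.64 -0.01  1.1  -0.33]
turn about x to align z with stand x: -0.01
R [[-0.0, -0.118, 0.993], [-0.011, 0.993, 0.118], [-1.0, -0.011, -0.001]]
shift mm [ -0.8 -13.3  -0.4]
```

View pics/scenec5.png

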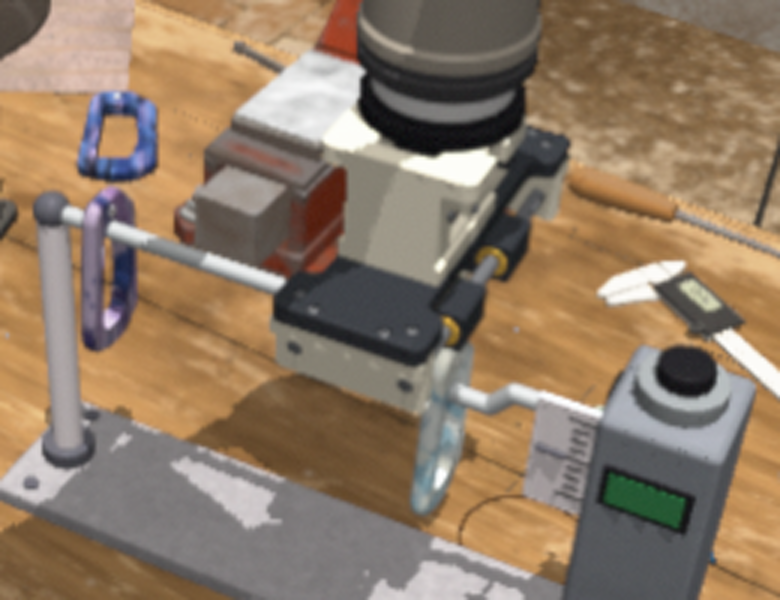

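Emit:
send_rows(
  commands=[
    [[0,-0.002,0,0,0.026],[0,-0.003,0,0,0.026],[0,-0.003,0,0,0.026],[0,-0.003,0,0,0.026],[0,-0.0015,0,0,0.026],[0,0,0,0,0.026]],
  ],
)

```text
time: 8.15
tool_pos: [521.2, -52.9, 158.7]
tcp_rot: [-1.774, 1.56, -1.657]
contact_force: [-0.4, -0.2, -0.2]
grip_width: 26.2
```

```bash
python3 -c "
from h import *
status((0,-5,160))
snap('scene','scene6')
a=cv2.imread('pics/scene6.png')[130:330,240:500]; cv2.imwrite('pics/scenec6.png',cv2.resize(a,None,fx=3,fy=3,interpolation=cv2.INTER_CUBIC))"
```

```text
t 8.15 stand pos [[  0.2  -5.7 158.7]] world [521.2 -52.9 158.7] F [-0.4 -0.2 -0.2] grip 26.2 j [-0.24  0.41  1.63 -0.01  1.11 -0.35]
turn about x to align z with stand x: -0.03
R [[-0.001, -0.117, 0.993], [-0.011, 0.993, 0.117], [-1.0, -0.011, -0.002]]
shift mm [-1.3  0.7 -0.3]
```

View pics/scenec6.png

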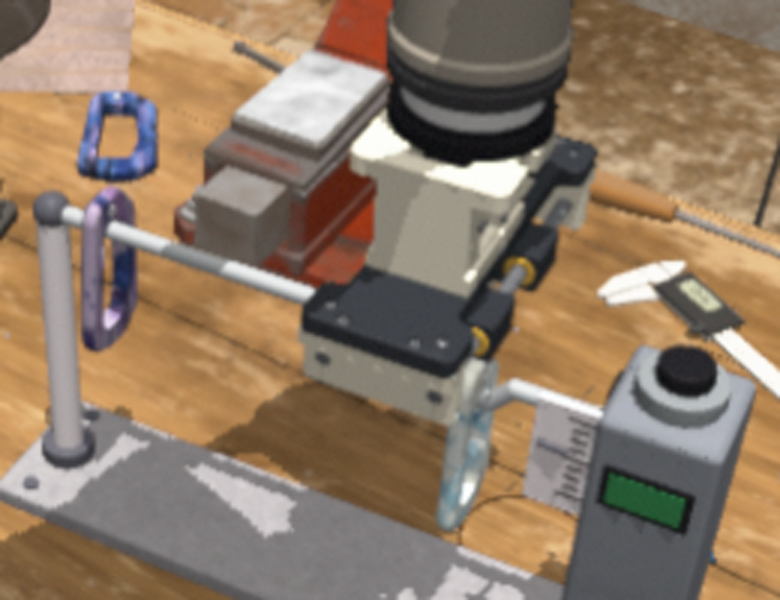

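Blank sits at the seat, with the hook clearly dipped. I'll back off.

Emit:
send_rows(
  commands=[
    [[0,0.001,0,0,0.026],[0,0.002,0,0,0.026],[0,0.004,0,0,0.026],[0,0.005,0,0,0.026],[0,0.006,0,0,0.026],[0,0.006,0,0,0.026],[0,0.006,0,0,0.026],[0,0.004,0,0,0.026],[0,0.002,0,0,0.026],[0,0,0,0,0.026]],
  ],
)

```text
time: 9.03
tool_pos: [516.2, -11.8, 158.4]
tcp_rot: [-1.776, 1.56, -1.656]
contact_force: [-0.3, -0.9, 0.4]
grip_width: 26.1
```

```bash
python3 -c "
from h import *
status((0,40,160))
snap('scene','scene7')
a=cv2.imread('pics/scene7.png')[130:330,240:500]; cv2.imwrite('pics/scenec7.png',cv2.resize(a,None,fx=3,fy=3,interpolation=cv2.INTER_CUBIC))"
```

```text
t 9.03 stand pos [[1.000e-01 3.580e+01 1.584e+02]] world [516.2 -11.8 158.4] F [-0.3 -0.9  0.4] grip 26.1 j [-0.16  0.39  1.65 -0.01  1.1  -0.28]
turn about x to align z with stand x: 0.07
R [[-0.001, -0.119, 0.993], [-0.01, 0.993, 0.119], [-1.0, -0.01, -0.002]]
shift mm [-1.6  4.2 -0.1]
```

View pics/scenec7.png

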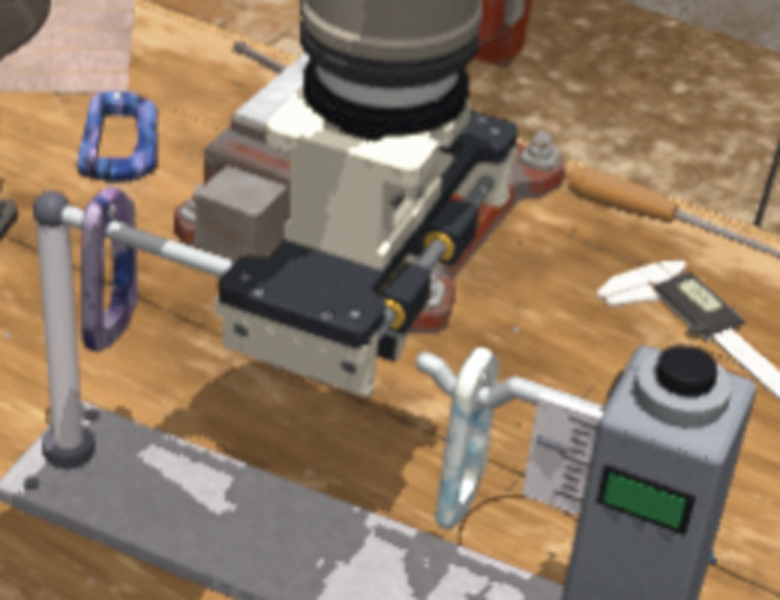

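Blank hangs alone on the scale hook, around (470,440) in the crop, and the gripper is clear of it. Now I'll go straight up.

Emit:
send_rows(
  commands=[
    [[-0.004,0,0,0,0.026],[-0.01,0,0,0,0.026],[-0.014,0,0,0,0.026],[-0.014,0,0,0,0.026],[-0.014,0,0,0,0.026],[-0.014,0,0,0,0.026],[-0.014,0,0,0,0.026],[-0.01,0,0,0,0.026],[-0.005,0,0,0,0.026],[0,0,0,0,0]],
  ],
)

```text
time: 9.92
tool_pos: [516.9, -13.4, 268.8]
tcp_rot: [-1.437, 1.559, -1.321]
contact_force: [1.0, -0.6, -0.6]
grip_width: 22.8
```

```bash
python3 -c "
from h import *
status((0,-120,275))
snap('scene','scene8')"
```

```text
t 9.92 stand pos [[  0.6  34.1 268.8]] world [516.9 -13.4 268.8] F [ 1.  -0.6 -0.6] grip 22.8 j [-0.17  0.3   1.47 -0.01  1.37 -0.28]
turn about x to align z with stand x: -0.14
R [[0.003, -0.116, 0.993], [-0.012, 0.993, 0.116], [-1.0, -0.012, 0.002]]
shift mm [  -4.3 -154.2   -0.2]
```

Emit:
send_rows(
  commands=[
    [[0,-0.008,0,0,0],[0,-0.018,0,0,0],[0,-0.02,0,0,0],[0,-0.02,0,0,0],[0,-0.02,0,0,0],[0,-0.02,0,0,0],[0,-0.018,0,0,0],[0,-0.012,0,0,0],[0,-0.005,0,0,0],[0,0,0,0,0]],
  ],
)

```text
time: 10.8
tool_pos: [530.3, -163.0, 262.4]
tcp_rot: [-2.619, 1.558, -2.502]
contact_force: [0.2, 1.2, 0.6]
grip_width: 0.3
```

```bash
python3 -c "
from h import *
status((0,-120,231))
snap('scene','scene9');snap('wrist','wrist9')
a=cv2.imread('pics/scene9.png')[130:330,240:500]; cv2.imwrite('pics/scenec9.png',cv2.resize(a,None,fx=3,fy=3,interpolation=cv2.INTER_CUBIC))"
```

```text
t 10.8 stand pos [[  -3.8 -116.1  262.4]] world [ 530.3 -163.   262.4] F [0.2 1.2 0.6] grip 0.3 j [-0.43  0.38  1.37 -0.01  1.4  -0.54]
turn about x to align z with stand x: -0.07
R [[-0.011, -0.117, 0.993], [-0.008, 0.993, 0.117], [-1.0, -0.007, -0.012]]
shift mm [31.4 -3.7  4.1]
```

View pics/scenec9.png

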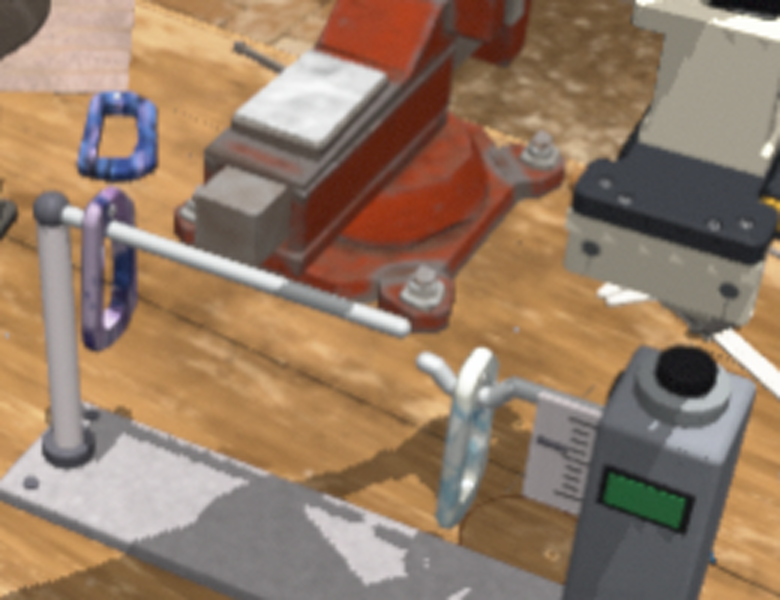

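View pics/wrist9.png

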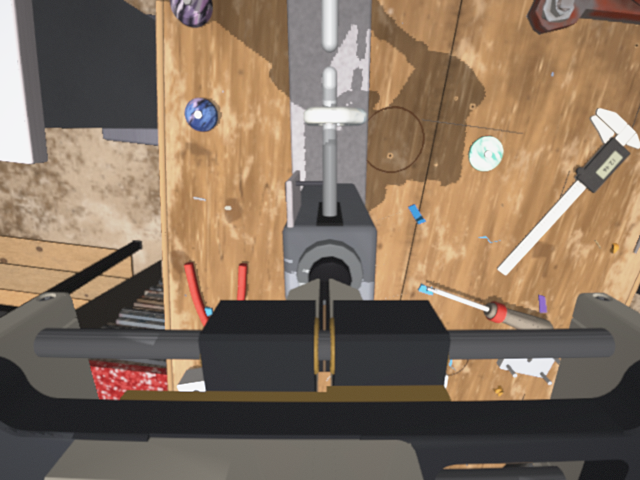

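Emit:
send_rows(
  commands=[
    [[0.003,-0.002,0.002,0,0],[0.004,-0.001,0.001,0,0],[0,0,0,0,0],[0,0,0,0,0],[0,0,0,0,0],[0,0,0,0,0],[0,0,0,0,0],[0,0,0,0,0],[0,0,0,0,0],[0,0,0,0,0]],
  ],
)

```text
time: 11.73
tool_pos: [534.1, -160.1, 255.5]
tcp_rot: [-2.65, 1.559, -2.527]
contact_force: [0.1, -0.5, 0.2]
grip_width: 0.4
```

Emit:
send_rows(
  commands=[
    [[0,0,0,0,0],[0,0,0,0,0],[0,0,0,0,0],[0,0,0,0,0],[0,0,0,0,0],[0,0,0,0,0],[0,0,0,0,0],[0,0,0,0,0],[0,0,0,0,0],[0,0,0,0,0]],
  ],
)

```text
time: 12.57
tool_pos: [534.1, -160.4, 255.6]
tcp_rot: [-2.627, 1.559, -2.503]
contact_force: [-0.3, -0.3, 0.1]
grip_width: 0.6
```

```bash
python3 -c "
from h import *
status((0,-120,231))
fr=[]
for i in range(12): fr.append(snap('scene','q%d'%i)[0]['color'][230:320,370:415].astype(int))
print([round(float(np.abs(f-fr[0]).mean()),2) for f in fr],[int(np.abs(f-fr[0]).max()) for f in fr])
p=json.load(open('stand.json'));p9=load('scene9')
a=cv2.imread('pics/scene9.png')[230:320,370:415].astype(int);print(np.abs(a-fr[0]).mean())
snap('wrist','wrist10')
status((0,-120,231))
"
```

```text
t 12.57 stand pos [[   0.3 -113.9  255.6]] world [ 534.1 -160.4  255.6] F [-0.3 -0.3  0.1] grip 0.6 j [-0.42  0.39  1.38 -0.01  1.38 -0.54]
turn about x to align z with stand x: 0.29
R [[-0.01, -0.123, 0.992], [-0.007, 0.992, 0.123], [-1.0, -0.006, -0.01]]
shift mm [24.7 -5.9 -0.1]
[0.0, 0.88, 0.87, 0.87, 0.88, 0.85, 0.86, 0.87, 0.85, 0.86, 0.87, 0.87] [0, 5, 6, 5, 5, 5, 5, 6, 5, 6, 6, 6]
1.574567901234568
t 13.22 stand pos [[   0.3 -113.9  255.6]] world [ 534.1 -160.4  255.6] F [-0.4  0.4 -0.9] grip 0.4 j [-0.42  0.39  1.38 -0.01  1.38 -0.54]
turn about x to align z with stand x: 0.29
R [[-0.009, -0.123, 0.992], [-0.007, 0.992, 0.123], [-1.0, -0.006, -0.01]]
shift mm [24.7 -5.9 -0.1]
```

View pics/wrist10.png

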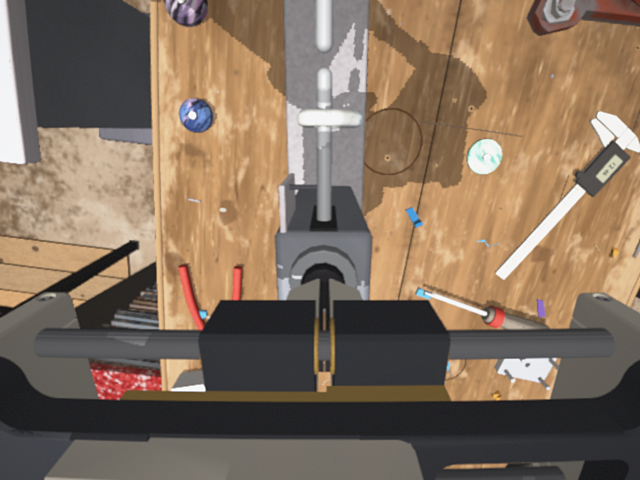

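Across 12 frames only sensor noise changes, so hook and blank are still. I'll centre over the button at y −120 and come down.

Emit:
send_rows(
  commands=[
    [[0,-0.003,0,0,0],[0,-0.0025,0,0,0],[0,0,0,0,0],[0.004,0,0,0,0],[0.005,0,0,0,0],[0.004,0,0,0,0],[0.002,0,0,0,0],[0,0,0,0,0]],
  ],
)

```text
time: 13.88
tool_pos: [534.5, -166.6, 238.6]
tcp_rot: [-2.676, 1.559, -2.553]
contact_force: [0.2, 0.6, 0.4]
grip_width: 0.6
```

```bash
python3 -c "
from h import *
status((0,-120,230))
snap('scene','scene11')
a=cv2.imread('pics/scene11.png')[130:330,340:600]; cv2.imwrite('pics/scenec11.png',cv2.resize(a,None,fx=3,fy=3,interpolation=cv2.INTER_CUBIC))"
```

```text
t 13.88 stand pos [[  -0.  -120.2  238.6]] world [ 534.5 -166.6  238.6] F [0.2 0.6 0.4] grip 0.6 j [-0.43  0.4   1.4  -0.01  1.35 -0.55]
turn about x to align z with stand x: 0.28
R [[-0.01, -0.123, 0.992], [-0.007, 0.992, 0.123], [-1.0, -0.005, -0.011]]
shift mm [8.6 0.2 0.1]
```

View pics/scenec11.png

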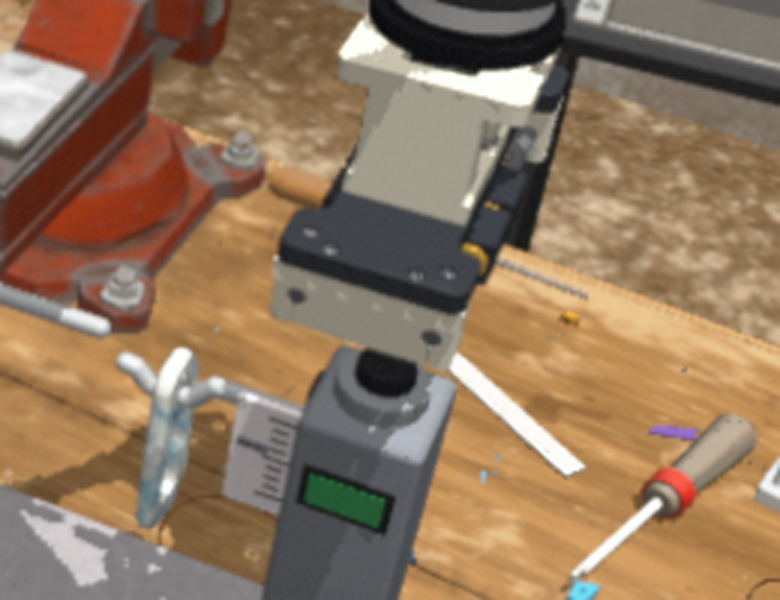

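Emit:
send_rows(
  commands=[
    [[0.002,0,0,0,0],[0.002,0,0,0,0],[0.002,0,0,0,0],[0.002,0,0,0,0],[0.001,0,0,0,0]],
  ],
)

```text
time: 14.35
tool_pos: [534.8, -166.7, 229.9]
tcp_rot: [-2.553, 1.559, -2.43]
contact_force: [-1.1, 0.2, 2.7]
grip_width: 0.3
```

Emit:
send_rows(
  commands=[
    [[0.002,0,0,0,0],[0.002,0,0,0,0],[0.002,0,0,0,0]],
  ],
)

```text
time: 14.6
tool_pos: [534.9, -166.8, 225.9]
tcp_rot: [-2.332, 1.56, -2.209]
contact_force: [-5.9, 3.5, 20.6]
grip_width: 0.5
```

Emit:
send_rows(
  commands=[
    [[0,0,0,0,0],[0,0,0,0,0]],
  ],
)

```text
time: 14.77
tool_pos: [534.8, -166.7, 227.5]
tcp_rot: [-2.173, 1.56, -2.049]
contact_force: [-2.0, -0.1, 5.2]
grip_width: 0.5
```

```bash
python3 -c "
from h import *
status((0,-120,230))
snap('scene','scene12')
a=cv2.imread('pics/scene12.png')[130:330,340:600]; cv2.imwrite('pics/scenec12.png',cv2.resize(a,None,fx=3,fy=3,interpolation=cv2.INTER_CUBIC))"
```

```text
t 14.77 stand pos [[   0.3 -120.3  227.5]] world [ 534.8 -166.7  227.5] F [-2.  -0.1  5.2] grip 0.5 j [-0.43  0.41  1.42 -0.01  1.31 -0.55]
turn about x to align z with stand x: 0.30
R [[-0.005, -0.123, 0.992], [-0.009, 0.992, 0.123], [-1.0, -0.009, -0.006]]
shift mm [-2.5  0.3 -0.3]
```

View pics/scenec12.png

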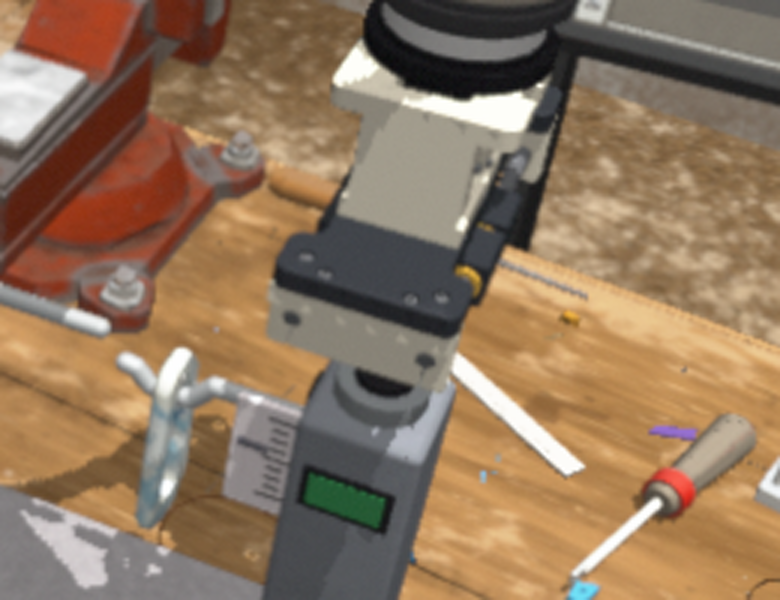

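20.6 N against a 5 N spring means the button bottomed out. Retracting now.

Emit:
send_rows(
  commands=[
    [[-0.004,0,0,0,0],[-0.008,0,0,0,0],[-0.012,0,0,0,0],[-0.012,0,0,0,0],[-0.012,0,0,0,0],[-0.006,0,0,0,0],[0,0,0,0,0],[0,0,0,0,0]],
  ],
)

```text
time: 15.48
tool_pos: [535.4, -166.3, 283.6]
tcp_rot: [-2.341, 1.56, -2.218]
contact_force: [0.5, -0.6, 0.3]
grip_width: 0.5
```

```bash
python3 -c "
from h import *
status((0,-120,230))
fr=[snap('scene','z%d'%i)[0]['color'][230:320,370:415].astype(int) for i in range(5)]
print([round(float(np.abs(f-fr[0]).mean()),2) for f in fr])
a=cv2.imread('pics/z4.png')[130:330,240:500]; cv2.imwrite('pics/zc.png',cv2.resize(a,None,fx=3,fy=3,interpolation=cv2.INTER_CUBIC))"
```

```text
t 15.48 stand pos [[   0.9 -120.   283.6]] world [ 535.4 -166.3  283.6] F [ 0.5 -0.6  0.3] grip 0.5 j [-0.43  0.37  1.32 -0.01  1.45 -0.55]
turn about x to align z with stand x: 0.30
R [[-0.006, -0.123, 0.992], [-0.008, 0.992, 0.123], [-1.0, -0.008, -0.007]]
shift mm [53.6  0.4 -0.5]
[0.0, 0.89, 0.87, 0.88, 0.87]
```

View pics/zc.png

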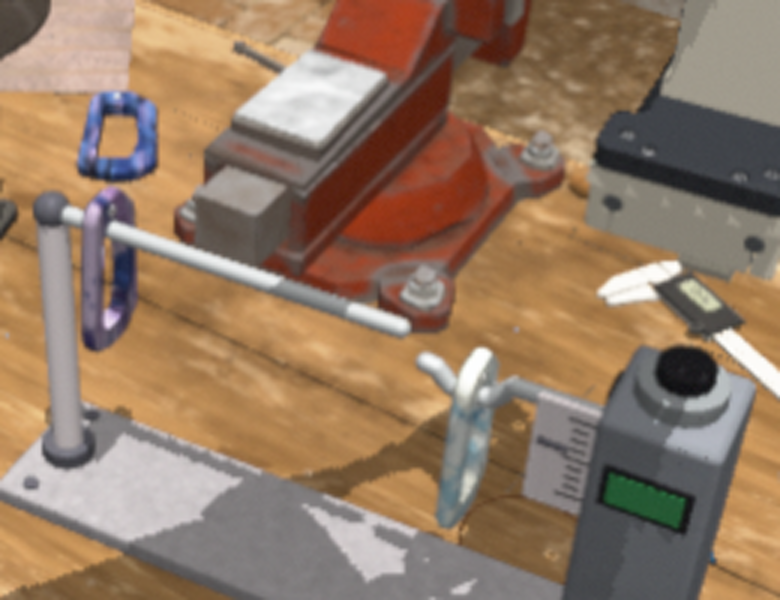

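```bash
python3 -c "
from plant import close_job
print(close_job())"
```

```text
the job is handed in; nothing more can be done
None
```

The lead blank now hangs on the scale hook alone. I pressed the hold button once it was still and handed the job in at about 15.7 s of the 51 s allowed.

- **Slide:** I straddled the rail with the fingers and pushed both long sides of the lead blank along it, off the end and onto the hook's seat. Then I backed off and lifted clear.
- **Stillness before pressing:** 12 frames over 0.6 s showed only image noise around the hook and blank.
- **Press:** I pressed the button straight down with shut fingers. The force reached 20.6 N against its roughly 5 N spring, so I take it as fully pressed. I had no direct reading of its travel, and the scale display did not change visibly.
- **Last checks:** The final pictures show the lead blank still on the dipped hook, the rear blank where it was, the button back up, and the arm about 54 mm above it with no contact force.

The stand pose I worked from fitted the pictures to about 2–3 mm. The wrist view of the rail differed from it by about 2 mm, and I split that difference. No check failed.

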